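# Close a ring wax mould on its hidden dowels and hold it shut

## Task

Get the ring mould ready for wax: with the tweezers, move the brass core from the steel bench block and stand it home in its seat in the lower mould half (never touch the core with the gripper itself), then stand the tweezers back in their wooden holder. Next take the loose upper half, feel it over the two dowel pins that it hides until it drops onto them, and press it down against the sprung lifters until the mould is fully shut. The job ends holding: finish with the gripper still on the upper half, keeping the mould pressed shut, and leave the jar, brush and hammer alone.

Things in the scene. Friction and masses are not known exactly. Their poses are not given: they have to be found in the camera images.
- mould_lower: lower mould half, fixed: aluminium block 76 (x) x 46 (y) x 24 mm bolted in the middle of a dark steel plate 110 x 70 x 6 mm. Origin: centre of the plate's underside, z up; the parting face (top) is 30 mm above it. In its centre the core's seat; in its corners two steel dowel pins and two sprung brass lifters. A dark sprue groove runs to the +x edge
- parting (a point): centre of the lower half's parting face, 30 mm above the plate's underside; axes as mould_lower
- core_seat (a point): centre of the floor of the core's seat, a round hole 20 mm dia and 8 mm deep in the parting face; the core's origin comes here
- pin_a (a point): top of the first dowel pin: steel, 8 mm dia, round end, 13 mm proud of the parting face; at (-26, +12) mm from point parting
- pin_b (a point): top of the second dowel pin, like the first; at (+26, -12) mm from point parting
- lifter_a (a joint): sprung lifter at (-26, -12) mm from point parting: brass plunger 6 mm dia, 5 mm proud of the parting face at 0 m, flush at 0.005 m; its spring gives 2.3 N at 0 and 4.8 N when flush
- lifter_b (a joint): the other sprung lifter, at (+26, +12) mm, like the first
- mould_upper: upper mould half, loose, 0.18 to 0.30 kg: aluminium block 76 (x) x 46 (y) x 28 mm lying parting face down. Origin: centre of its underside, z up. Grip it across its 46 mm sides. Shut: origin on point parting, yaw as mould_lower. Over the pins it rides 13 mm above the parting face, drops to about 5 mm onto the lifters, then 6 to 8 N besides its weight shuts it. Red mark on top at its +x (sprue) end
- dowel_hole (a point): mouth of the upper half's round dowel hole, 9.8 mm dia, blind, 18 mm deep, at (-26, +12) mm in its underside; goes over pin_a. A recess 24 mm dia, 18 mm deep, in the underside's centre clears the core
- dowel_slot (a point): mouth of the upper half's slotted dowel hole, 12.8 (x) x 9.8 (y) mm, 18 mm deep, at (+26, -12) mm in its underside; goes over pin_b
- core: brass core, 25 g, standing on the bench block: body 18 mm dia x 12 mm high, its foot tapering to 15 mm dia over the lowest 3 mm, on it a stem 8 mm dia x 8 mm. Origin: centre of the underside, z up along its axis. In its seat the body stands 4 mm and the stem's top 12 mm above the parting face
- tweezers: steel tweezers, 40 g, 114 mm long, standing points down in the holder. Origin: midway between the points at their lower end; z up along the tweezers; the legs lie apart along y and hinge on springs 108 mm up. Points: 7 mm wide (x), 14 mm high, at rest 19 mm apart inside and 25 mm over their outsides; they close by 2.8 mm for each mm that the grips are squeezed together
- grips (a point): the place to squeeze the tweezers, midway between their brown grips, 70 mm above the points. Grips: 22.5 mm over their outsides at rest, 12 mm wide (x), 36 mm high; about 2 N a side for each mm squeezed. Squeezed by 2 mm in all, the tweezers are carried with the points 13 mm apart; by some 4 mm, they close on the 8 mm stem: a grip of 20 to 40 N holds it
- holder: tweezer holder, fixed: dark wood block 50 (x) x 64 (y) x 48 mm with one pocket in its top, 14 (x) x 32 (y) mm and 42 mm deep. Origin: centre of its underside, z up. The tweezers' origin stands 6 mm above it, on the pocket's floor, legs apart along the holder's y
- bench_block: steel bench block, fixed, 70 x 70 x 14 mm, carrying the core. Origin: centre of its underside
- jar: amber glass jar with white lid, 54 mm dia, 60 mm high, a bystander. Origin: centre of its underside
- brush: brush, 160 mm long, lying on the bench, a bystander. Origin: under its middle; its length along x
- hammer: hammer, 220 mm long, lying at the left of the work, a bystander. Origin: under its middle; its length along x

How it is judged:
On the way, in this order (a step that is already met when the one before it is completed fails the run):
1. the core is lifted off the bench block in the tweezers (distance of core from where it was at the start of the episode above 0.02 m and contact force between tweezers and core above 0.3 N and contact force between core and bench_block below 0.1 N and contact force between core and mould_lower below 0.1 N and height (world z) of core above 0.03 m), for 0.1 s.
2. the core stands home in its seat, let go by the tweezers (horizontal distance between core and core_seat below 0.003 m and z of core in the frame of core_seat below 0.002 m and angle between core's own z axis and vertical below 0.1 rad and contact force between tweezers and core below 0.1 N), for 0.2 s.
3. the tweezers stand in their holder, let go (horizontal distance between tweezers and holder below 0.012 m and z of tweezers in the frame of holder below 0.012 m and angle between tweezers's own z axis and vertical below 0.25 rad and contact force between the fingers and tweezers below 0.1 N), for 0.2 s.
4. the upper half, in the gripper's hold, has dropped onto the dowel pins (horizontal distance between mould_upper and parting below 0.0025 m and angle between the x axis of mould_upper and the x axis of mould_lower, either way round below 0.06 rad and z of mould_upper in the frame of parting below 0.0085 m and contact force between the fingers and mould_upper above 1 N), for 0.1 s.
At the end, for the whole second after the job is handed in: upper half shut on the lower (gap under 1.5 mm, centred within 2.5 mm, square within 3 deg), still, held by the fingers (over 2 N) and pressed on the lower half (over 4 N); core upright in its seat (within 3 mm, no more than 2 mm proud); tweezers let go, upright in the holder (all of step 3 and horizontal distance between mould_upper and parting below 0.0025 m and angle between the x axis of mould_upper and the x axis of mould_lower, either way round below 0.06 rad and z of mould_upper in the frame of parting below 0.0015 m and angle between mould_upper's own z axis and vertical below 0.05 rad and contact force between the fingers and mould_upper above 2 N and contact force between mould_upper and mould_lower above 4 N and linear speed of mould_upper below 0.01 m/s and horizontal distance between core and core_seat below 0.003 m and z of core in the frame of core_seat below 0.002 m and angle between core's own z axis and vertical below 0.1 rad); the arm keeps its last pose, push and grip.
It fails at once if the gripper itself touches the core (contact force between any of the fingers, the arm and core above 0.3 N).
It fails at once if the jar, brush or hammer is disturbed (moved over 15 mm) (distance of any of jar, brush, hammer from where it was at the start of the episode above 0.015 m).
It also fails if it takes over 61 s, if anything falls off the work surface, if the arm or the gripper's body presses on something with over 40 N, if the wrist force passes 120 N, or if a joint passes its speed limit or range.

## Robot

A 6-joint arm with a two-finger parallel gripper is mounted at the origin on the work surface. World frame = base frame: x ahead of the robot, y to its left, z up, the work surface at z = 0. Lengths are in m, angles in rad, forces in N, time in s.
With the tool pointing down it reaches from about 0.35 to 0.775 m from the base axis. Payload 5.5 kg.
Tool frame: the origin (TCP) lies on the centre line of the jaws, within the pads' length; the fingertips stand 11 mm ahead of it and the grasp point (between the pads) lies 8 mm behind it; z points along the fingers, y is the line along which they close (so a half turn about z gives the same grasp; the last joint's range is limited). The gripper opens to 85 mm and grips with 20 to 120 N. Pads are 22 mm wide; open, the fingers measure 114 mm over their backs; the gripper's body (76 mm by 85 mm) begins 54 mm behind the grasp point. The pads swing forward as they close: fully open they stand 13 mm farther back than shut.
Start: joints at [-1.417, 0.313, 0.046, 1.304, 0, 1.431], TCP at [0.167, -0.55, 0.242] pointing down, gripper open.
Joint ranges: [-2.76, 2.76], [-0.86, 1.69], [-1.03, 1.26], [-2.2, 2.34], [-1.47, 1.5], [-3.14, 3.14]. Speed limits (rad/s): [2.57, 2.57, 3.14, 3.14, 3.14, 3.14].

## Interface

Orientations are given as a unit quaternion [w, x, y, z].
In Python, from workcell import get_state, eyes, env gives the robot as it stands.
- The arm moves only by the shell command python3 -m inch 'ROWS' [OPENING] [FORCE]. ROWS is JSON, one flat list of numbers, 4 for each row, row after row: the shift along the tool's x, y, z in cm, then the turn about the tool's z in rad. A call has exactly 5 rows; each row shifts and turns the commanded pose from where the row before left it, along the tool's axes as they then stand; what a row does not reach is not made up. A row lasts 1/12 s, in which the tool goes at most 41.7 mm and 7.16 degrees, less where a joint would pass 70% of its speed; a pose out of reach is approached as far as the arm can. A call is refused whole if a number of a shift passes 4.17 or a number of a turn 0.125, either way. A call with a gripper value outside its range is refused whole. OPENING is the opening, from -1 (shut) to 1 (fully open), set as the call begins (- or left out, the last holds). The fingers move at their own pace and stop on an object; FORCE is the grip in N (left out, the last holds). Time passes only in rows, so rows that do not move let the fingers close, or fill a call up. It gives the time, the measured TCP pose, the force, the opening and the grip force at its end, in the units of the state.
- get_state(): the state, without advancing time (a new reading comes with each control period).
- eyes.read_camera(name): name is "side" or "top"; returns the picture (480x640x3 uint8, red, green, blue); there is no depth.
- eyes.camera_info(name): a dict with "fovy" (degrees; the focal length in pixels is half the picture's height over the tangent of half this angle, whatever the lens; pixels are square), "cx", "cy" (the principal point, pixels), "D" ([k1, k2, p1, p2, k3] as OpenCV has them; the pictures are not rectified), "xyz" and "orientation" of the camera in the world. Camera axes: x right, y down, z forward; pixel columns grow to the right and rows downward; lengths in m; the calibration is good to about 2 mm. A picture is of the moment at which its call begins. camera_info takes no time and is no camera call.
- env.hand_in(): hands the job in; it is judged then, once.
The state is a dict: "clock": time; "joint_pos": joint angles; "qvel": joint speeds; "tau": joint torques, N m; "tcp_pos": TCP position; "orientation": TCP orientation; "wrist_force": force on the tool from outside, world axes, zero at the start; "ft_torque": the same for the moment, N m; "finger_gap": finger opening in m; "grip_force": force on a finger pad.
Only numpy, scipy, OpenCV 4.12 (cv2) and the standard library are available. Lean on these libraries where they do the work, as an engineer would, in place of code of your own. Each camera call takes 0.05 s, during which the arm holds its last target. There are 200 camera calls.

## Working session

There is one attempt and no reset: what is moved stays moved. The work goes in short steps, Python scripts to look and compute and a shell command to move; the robot and the scene stay as the last step left them, time stands still between calls to the robot, and variables do not carry over. Pictures are saved under pics/ and viewed, at most 10 in all, crops included, and the job is handed in when it is done.

```bash
ls; mkdir -p pics; python3 - <<'E'
from workcell import get_state, eyes, env
import cv2
s=get_state(); print(s)
for n in("top","side"):
    print(n,eyes.camera_info(n)); cv2.imwrite(f"pics/{n}0.png",eyes.read_camera(n)[:,:,::-1])
E
```

```text
pics
{'clock': 0.0, 'joint_pos': array([-1.41662330e+00,  3.13999117e-01,  4.50161095e-02,  1.30359335e+00,
       -2.77501268e-05,  1.43118284e+00]), 'qvel': array([ 3.38342608e-05, -2.05568354e-04,  1.09183077e-03, -4.06784128e-04,
       -4.20106478e-04,  1.42144076e-04]), 'tau': array([-7.02534453e-04, -4.80625248e+01,  2.98535049e+01,  1.93494104e-02,
       -1.42995582e-04, -1.26423160e-06]), 'tcp_pos': array([ 0.16641015, -0.54990047,  0.24142476]), 'orientation': array([-8.89888967e-04,  9.89230178e-01,  1.46365513e-01, -2.03537261e-05]), 'wrist_force': array([ 0.38351207, -0.13908155, -0.30131831]), 'ft_torque': array([-0.02064973,  0.04473933,  0.02588735]), 'grip_force': 0.0, 'finger_gap': 0.0852979130144747}
top {'fovy': 51.72675767385884, 'cx': 312.2600281705534, 'cy': 228.57932991852923, 'D': array([-0.0928204,  0.       ,  0.       ,  0.       ,  0.       ]), 'xyz': array([0.47556897, 0.09533996, 0.97636897]), 'orientation': array([-0.02567425,  0.71191694, -0.70123177,  0.02809105])}
side {'fovy': 49.74039027298994, 'cx': 321.8314383954308, 'cy': 234.20738371629412, 'D': array([-0.01015031,  0.        ,  0.        ,  0.        ,  0.        ]), 'xyz': array([0.12430303, 0.74079101, 0.56007129]), 'orientation': array([ 0.13501455, -0.25845332,  0.83391724, -0.46856696])}
```

View pics/top0.png

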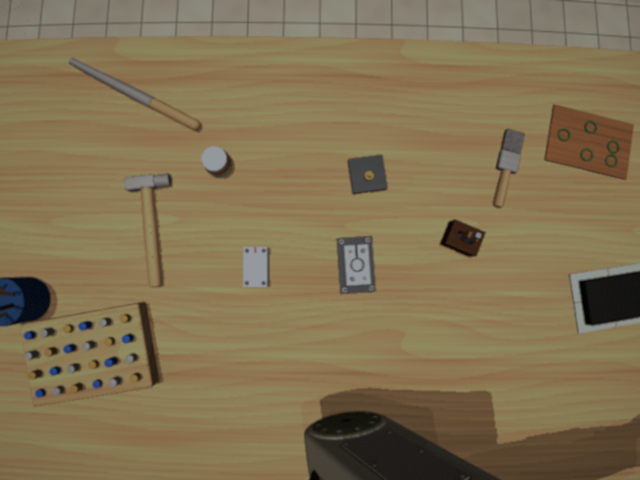

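View pics/side0.png

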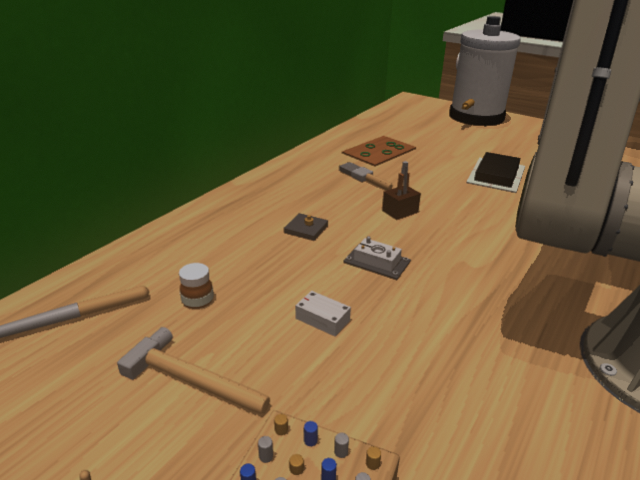

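The top view shows the jar at (215,160), hammer (150,230), upper half (256,267), lower half (356,265), core on its block (369,175), tweezers in the holder (463,238) and brush (509,167). The side view shows the same scene obliquely. I'll enlarge the parts that matter next.

```bash
cat > h.py <<'E'
import numpy as np, cv2
from workcell import get_state, eyes, env
from scipy.spatial.transform import Rotation as R
def cam(n):
    c=eyes.camera_info(n); f=240/np.tan(np.radians(c["fovy"])/2)
    K=np.array([[f,0,c["cx"]],[0,f,c["cy"]],[0,0,1]]); q=c["orientation"]
    return K,np.array(c["D"]),R.from_quat([q[1],q[2],q[3],q[0]]).as_matrix(),np.array(c["xyz"])
def rays(n,px):
    K,D,M,o=cam(n); u=cv2.undistortPoints(np.array(px,float).reshape(-1,1,2),K,D).reshape(-1,2)
    return o,np.c_[u,np.ones(len(u))]@M.T
def plane(n,px,z):
    o,d=rays(n,px); return o+d*((z-o[2])/d[:,2])[:,None]
def tri(p1,p2):
    (a,d),(b,e)=rays("top",[p1]),rays("side",[p2]); d,e=d[0],e[0]
    s=np.linalg.lstsq(np.c_[d,-e],b-a,rcond=None)[0]; P,Q=a+s[0]*d,b+s[1]*e
    return (P+Q)/2,np.linalg.norm(P-Q)
def proj(n,P):
    K,D,M,o=cam(n); return cv2.projectPoints((np.array(P,float).reshape(-1,3)-o)@M,np.zeros(3),np.zeros(3),K,D)[0].reshape(-1,2)
def pic(n,k=1): return np.mean([eyes.read_camera(n).astype(float) for _ in range(k)],0).astype(np.uint8)[:,:,::-1].copy()
E
python3 - <<'E'
from h import *
t,s=cv2.imread("pics/top0.png"),cv2.imread("pics/side0.png")
def c(im,x,y,w=25,h=25): return cv2.resize(im[y-h:y+h,x-w:x+w],(266,300),interpolation=cv2.INTER_CUBIC)
W,H=33,37
a=np.hstack([c(t,356,265,W,H),c(t,463,238,W,H),c(t,369,175,W,H)])
b=np.hstack([c(s,378,255,W,H),c(s,402,190,W,H),c(s,306,225,W,H)])
cv2.imwrite("pics/crop1.png",np.vstack([a,b]))
print("lower plate c",plane("top",[[356,265]],.006),"upper",plane("top",[[256,267]],.028),"holder",plane("top",[[463,238]],.048),"core",tri((369,175),(309,219)))
E
```

```text
lower plate c [[0.4793366  0.00587538 0.006     ]] upper [[0.47253447 0.19911524 0.028     ]] holder [[ 0.53278119 -0.19348594  0.048     ]] core (array([ 0.65389666, -0.01614454,  0.02746695]), np.float64(0.0002759922399855747))
```

View pics/crop1.png

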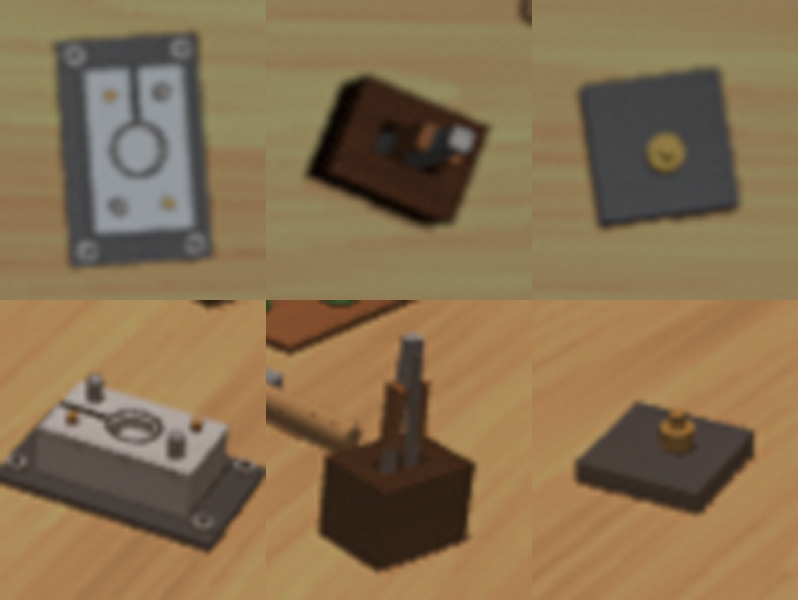

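The crops show the lower half with its pins and lifters, the sprue groove pointing up (+x), the holder turned about 21°, and the core near the middle of the bench block. Next I'll measure these with masks.

```bash
cat > meas.py <<'E'
from h import *
U=8
def rect(im,x,y,w,fn,z,n="top",name=""):
    c=cv2.resize(im[y-w:y+w,x-w:x+w],None,fx=U,fy=U,interpolation=cv2.INTER_CUBIC)
    m=fn(cv2.cvtColor(c,cv2.COLOR_BGR2HSV).astype(int)).astype(np.uint8)
    cs,_=cv2.findContours(m,cv2.RETR_EXTERNAL,cv2.CHAIN_APPROX_NONE)
    k=max(cs,key=cv2.contourArea)[:,0].astype(float)
    px=(k+.5)/U-.5+[x-w,y-w]
    P=plane(n,px,z)[:,:2]
    r=cv2.minAreaRect((P*1000).astype(np.float32))
    bp=cv2.boxPoints(r); e=bp[1]-bp[0]
    mm=cv2.moments(np.array(k,np.int32)); ce=np.array([mm["m10"]/mm["m00"],mm["m01"]/mm["m00"]])
    cp=(ce+.5)/U-.5+[x-w,y-w]
    print(name,"c",np.round(r[0],1),"size",np.round(r[1],1),"ang",round(np.degrees(np.arctan2(e[1],e[0]))%90,1),"centroid px",np.round(cp,2),np.round(plane(n,[cp],z)[0]*1000,1))
    return cp
E
python3 - <<'E'
from meas import *
t,s=pic("top",6),pic("side",6); cv2.imwrite("pics/t1.png",t);cv2.imwrite("pics/s1.png",s)
for im,p in((t,(356,245)),(t,(370,160)),(t,(480,228)),(t,(330,265)),(t,(345,265))):print(p,cv2.cvtColor(im,cv2.COLOR_BGR2HSV)[p[1],p[0]])
grey=lambda h:(h[...,1]<60)
light=lambda h:(h[...,1]<60)&(h[...,2]>115)
rect(t,356,265,42,grey,.006,name="plate")
rect(t,356,265,42,light,.030,name="alu")
rect(t,256,267,32,light,.028,name="upper")
rect(t,256,267,32,grey,.028,name="upper2")
rect(t,369,175,32,lambda h:((h[...,1]<80)|((h[...,1]>140)&(h[...,0]<28)&(abs(np.mgrid[:h.shape[0],:h.shape[1]]-256).max(0)<70))),.014,name="bench")
rect(t,463,238,34,lambda h:(h[...,2]<95),.048,name="holder")
a=rect(t,369,175,14,lambda h:(h[...,1]>120),.029,name="core")
b=rect(s,309,221,9,lambda h:(h[...,1]>120),.029,n="side",name="core s")
print(tri(a,b))
E
```

```text
(356, 245) [100   9  81]
(370, 160) [120   4  67]
(480, 228) [ 21 102 140]
(330, 265) [ 19 106 144]
(345, 265) [105  13 118]
plate c [480.5   6.6] size [108.7  69. ] ang 4.3 centroid px [355.65 264.42] [480.5   6.6   6. ]
alu c [480.5   6.2] size [76.9 47. ] ang 4.6 centroid px [357.07 265.  ] [479.3   6.   30. ]
upper c [473.6 201.7] size [77.9 48. ] ang 0.9 centroid px [254.51 266.62] [473.2 202.   28. ]
upper2 c [473.7 201. ] size [78.  49.4] ang 1.2 centroid px [255.1 266.6] [473.3 200.8  28. ]
bench c [659.6 -14. ] size [71.  70.2] ang 9.0 centroid px [367.2 173.6] [659.3 -14.1  14. ]
holder c [ 532.7 -191.7] size [74.2 57. ] ang 68.0 centroid px [462.1  238.02] [ 532.7 -191.7   48. ]
core c [653.1 -15.2] size [15.8 17.4] ang 66.6 centroid px [368.67 175.41] [652.9 -15.3  29. ]
core s c [654.6 -16. ] size [37.6 56.7] ang 35.6 centroid px [309.55 217.22] [655.6 -20.7  29. ]
(array([ 0.65190967, -0.01495841,  0.03292833]), np.float64(0.0006030132891678447))
```

```bash
python3 - <<'E'
from meas import *
t,s=cv2.imread("pics/t1.png"),cv2.imread("pics/s1.png")
hsv=cv2.cvtColor(t,cv2.COLOR_BGR2HSV)
print(hsv[238,438:490,2]); print(hsv[226,438:490,2]); print(hsv[215:262,463,2]); 
W,H=25,19
def c(im,x,y):
    o=cv2.resize(im[y-H:y+H,x-W:x+W],(800,608),interpolation=cv2.INTER_CUBIC)[:600]
    return o
a=c(t,463,238); b=c(s,402,192)
def v(im,x,y):
    return cv2.convertScaleAbs(cv2.resize(im[y-37:y+37,x-25:x+25],(400,592),interpolation=cv2.INTER_CUBIC),alpha=1.6)
cv2.imwrite("pics/crop2.png",np.hstack([v(t,463,238),v(s,402,190)]))
E
```

```text
[145 145 138 111  65  25  11  15  22  37  50  55  57  57  58  59  59  56
  52  48  44  41  36  34  34  36  36  35  34  38  48  51  44  35  33  32
  32  37  49  66  81  81  67  57  73 107 133 143 144 143 143 143]
[144 144 145 145 144 145 146 136 108  60  21  12  15  24  40  53  57  58
  57  58  57  57  57  57  57  58  57  57  57  58  61  69  80  92 105 119
 132 139 143 145 144 143 143 143 143 143 143 143 143 143 143 143]
[143 143 143 143 144 145 139 115  81  60  57  58  57  56  57  55  47  37
  34  36  37  37  36  36  33  36  44  51  53  54  55  55  57  59  59  49
  31  17  35  75 117 139 145 143 143 143 143]
```

View pics/crop2.png

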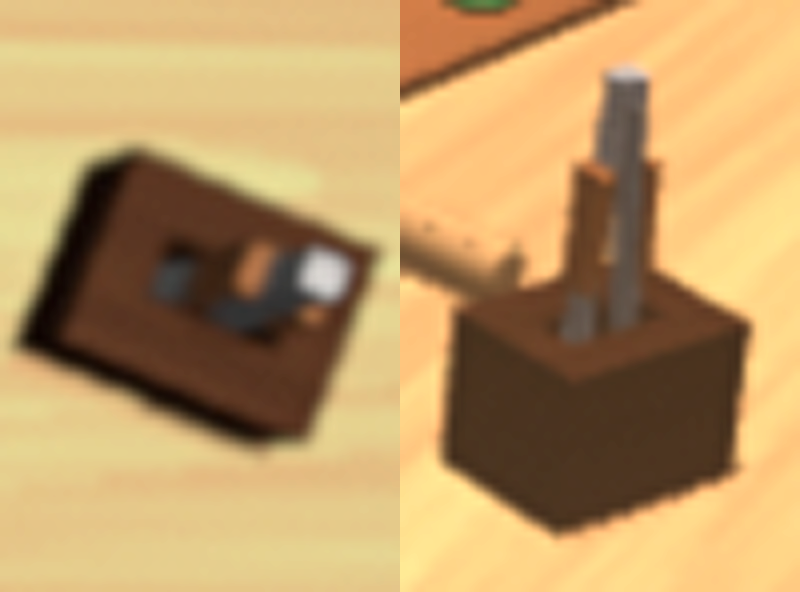

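The left crop shows the holder's top-face corners at crop px (138,150), (378,250), (308,440) and (58,340), with the tweezers' top end at (326,277). In the right crop the tweezers' top is at (628,75).

```bash
python3 - <<'E'
from h import *
c=lambda x,y,o:(np.array([x,y])+.5)/8-.5+o
T=[438,201];S=[377,153]
k=plane("top",[c(*p,T) for p in((138,150),(378,250),(308,440),(58,340))],.048)*1000
print(np.round(k,1),k.mean(0)); d=np.diff(np.vstack([k,k[:1]]),axis=0)[:,:2]
print(np.linalg.norm(d,axis=1),np.degrees(np.arctan2(d[:,1],d[:,0])))
print("twz top",tri(c(326,277,T),c(228,75,S)),plane("top",[c(326,277,T)],.12))
k=plane("side",[c(*p,S) for p in((55,310),(172,380),(348,325))],.048)*1000
print("side",np.round(k,1)); print((k[0]+k[2])/2)
print("bottom front",plane("side",[c(160,533,S)],0))
E
```

```text
[[ 568.1 -177.9   48. ]
 [ 545.2 -236.    48. ]
 [ 499.8 -218.5   48. ]
 [ 522.7 -158.4   48. ]] [ 533.94766024 -197.70936406   48.        ]
[62.40899622 48.62547699 64.34867236 49.45998499] [-111.58004238  158.98924481   69.14619154  -23.26159615]
twz top (array([ 0.5340823 , -0.19789254,  0.1211011 ]), np.float64(0.0010916435375257802)) [[ 0.53367066 -0.19852329  0.12      ]]
side [[ 570.6 -181.1   48. ]
 [ 525.9 -162.9   48. ]
 [ 501.2 -220.1   48. ]]
[ 535.93577071 -200.58641254   48.        ]
bottom front [[ 0.52571395 -0.16541908  0.        ]]
```

```bash
cat > go.py <<'E'
import sys; from h import *
# go.py x y z(mm) [heading of tool y, deg, mod 180]
s=get_state(); q=s["orientation"]; M=R.from_quat([q[1],q[2],q[3],q[0]]).as_matrix()
hd=np.degrees(np.arctan2(M[1,1],M[0,1]))
print("t",round(s["clock"],2),"tcp",np.round(s["tcp_pos"]*1000,1),"hd",round(hd,2),"tilt",np.round(M[:2,2],4),"gap",round(s["finger_gap"]*1000,2),"grip",round(s["grip_force"],1),"F",np.round(s["wrist_force"],2),"T",np.round(s["ft_torque"],2),"j6",round(s["joint_pos"][5],2))
if len(sys.argv)>3:
    print("shift cm",np.round(M.T@(np.array(sys.argv[1:4],float)/1000-s["tcp_pos"])*100,2))
if len(sys.argv)>4:
    d=(hd-float(sys.argv[4])+90)%180-90; print("turn",round(np.radians(d),3))
E
python3 go.py 534.5 -198 160 -111.2
```

```text
t 0.7 tcp [ 166.5 -550.4  242.3] hd -73.17 tilt [ 0.     -0.0001] gap 85.5 grip 0.0 F [ 0.18 -0.28 -0.2 ] T [0.01 0.01 0.03] j6 1.43
shift cm [ 45.43 -23.08   8.23]
turn 0.664
```

```bash
for i in 1 2 3; do python3 -m inch '[3.03,-1.54,0.55,0, 3.03,-1.54,0.55,0, 3.03,-1.54,0.55,0, 3.03,-1.54,0.55,0, 3.03,-1.54,0.55,0]' 1 20; done
python3 -m inch '[0,0,0,0.12, 0,0,0,0.12, 0,0,0,0.12, 0,0,0,0.12, 0,0,0,0.12]'
python3 -m inch '[0,0,0,0.064, 0,0,0,0, 0,0,0,0, 0,0,0,0, 0,0,0,0]'; python3 go.py 534.5 -198 69 -111.2
```

```text
clock: 1.12
tcp_pos: [0.29, -0.4318, 0.2147]
orientation: [0.0, 0.989, 0.146, 0.0]
wrist_force: [0.5, -0.2, 0.4]
finger_gap: 0.0851
grip_force: 0.0
clock: 1.53
tcp_pos: [0.413, -0.314, 0.1873]
orientation: [0.0, 0.989, 0.146, 0.0]
wrist_force: [0.0, 0.3, 0.1]
finger_gap: 0.0854
grip_force: 0.0
clock: 1.95
tcp_pos: [0.5358, -0.1963, 0.1597]
orientation: [0.0, 0.989, 0.146, 0.0]
wrist_force: [0.0, -0.3, 1.1]
finger_gap: 0.0853
grip_force: 0.0
clock: 2.37
tcp_pos: [0.5348, -0.1974, 0.1597]
orientation: [0.0, 0.988, -0.155, -0.0]
wrist_force: [1.8, 0.2, 0.1]
finger_gap: 0.0853
grip_force: 0.0
clock: 2.78
tcp_pos: [0.5346, -0.1977, 0.1598]
orientation: [0.0, 0.983, -0.183, 0.0]
wrist_force: [-0.1, 0.1, 0.1]
finger_gap: 0.0854
grip_force: 0.0
t 2.78 tcp [ 534.6 -197.7  159.8] hd -111.15 tilt [ 0.0001 -0.0001] gap 85.36 grip 0.0 F [-0.11  0.08  0.13] T [ 0.01  0.01 -0.  ] j6 3.02
shift cm [-0.    0.03  9.08]
turn 0.001
```

```bash
for i in 1 2 3 4 5; do python3 -m inch '[0,0,0,-0.125, 0,0,0,-0.125, 0,0,0,-0.125, 0,0,0,-0.125, 0,0,0,-0.125]' 0 20 >/dev/null; done
python3 -m inch '[0,0,0,-0.0166, 0,0,0,0, 0,0,0,0, 0,0,0,0, 0,0,0,0]'; python3 go.py 534.5 -198 69 68.8
python3 - <<'E'
from h import *
t,s=pic("top"),pic("side")
p=np.array([534.5,-198,69])/1000
v=lambda im,x,y:cv2.resize(im[y-50:y+50,x-33:x+33],(396,600),interpolation=cv2.INTER_CUBIC)
cv2.imwrite("pics/a3.png",np.hstack([v(t,470,235),v(s,402,170)]))
E
```

```text
clock: 5.28
tcp_pos: [0.5346, -0.1977, 0.1598]
orientation: [-0.0, 0.185, 0.983, -0.0]
wrist_force: [-0.1, 0.1, -0.5]
finger_gap: 0.0425
grip_force: 0.0
t 5.28 tcp [ 534.6 -197.7  159.8] hd 68.72 tilt [-0.     -0.0001] gap 42.47 grip 0.0 F [-0.12  0.06 -0.5 ] T [-0.05 -0.   -0.04] j6 -0.12
shift cm [ 0.   -0.03  9.08]
turn -0.001
```

View pics/a3.png

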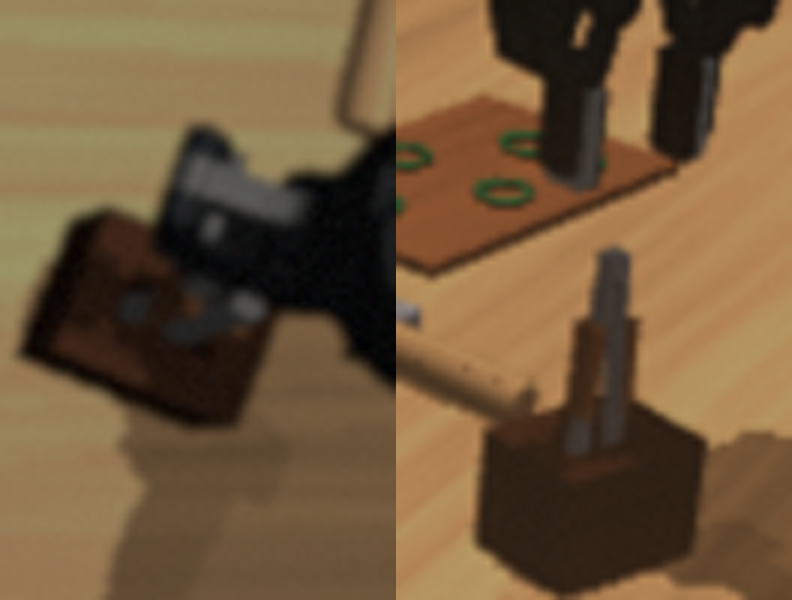

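The fingers hang symmetrically over the tweezers in both views (side crop: tips at (575,185) and (685,155), tweezers' top at (612,255)). I'll go down and squeeze.

```bash
python3 -m inch '[0,0,2.2,0, 0,0,2.2,0, 0,0,2.2,0, 0,0,1.6,0, 0,0,0.9,0]' 0 20
python3 -m inch '[0,0,0,0, 0,0,0,0, 0,0,0,0, 0,0,0,0, 0,0,0,0]' -0.45 20
python3 -m inch '[0,0,0,0, 0,0,0,0, 0,0,0,0, 0,0,0,0, 0,0,0,0]' -0.518 20;python3 go.py 534.5 -198 69 68.8
```

```text
clock: 5.8
tcp_pos: [0.5334, -0.1971, 0.0666]
orientation: [-0.001, 0.184, 0.983, 0.0]
wrist_force: [-0.3, 0.3, 0.3]
finger_gap: 0.0426
grip_force: 0.0
clock: 6.22
tcp_pos: [0.5354, -0.1981, 0.07]
orientation: [0.001, 0.184, 0.983, -0.0]
wrist_force: [-0.7, 0.4, -0.4]
finger_gap: 0.0237
grip_force: 0.1
clock: 6.63
tcp_pos: [0.5354, -0.1981, 0.0698]
orientation: [0.001, 0.184, 0.983, -0.0]
wrist_force: [0.4, 0.9, 6.6]
finger_gap: 0.0207
grip_force: 4.5
t 6.63 tcp [ 535.4 -198.1   69.8] hd 68.79 tilt [ 0.0019 -0.0011] gap 20.67 grip 4.5 F [0.4  0.86 6.63] T [ 0.08 -0.04 -0.  ] j6 -0.12
shift cm [ 0.09 -0.02  0.08]
turn -0.0
```

```bash
python3 -m inch '[0,0,-0.5,0, 0,0,-1,0, 0,0,-1.5,0, 0,0,-1.5,0, 0,0,-1.5,0]'
python3 -m inch '[0,0,-1,0, 0,0,-0.6,0, 0,0,0,0, 0,0,0,0, 0,0,0,0]'; python3 go.py 653 -15 145 
python3 - <<'E'
from h import *
t,s=pic("top",3),pic("side",3); cv2.imwrite("pics/t4f.png",t);cv2.imwrite("pics/s4f.png",s)
p=get_state()["tcp_pos"]; a,b=[proj(n,[p])[0].astype(int) for n in("top","side")]; print(a,b)
v=lambda im,x,y:cv2.convertScaleAbs(cv2.resize(im[y-50:y+50,x-33:x+33],(396,600),interpolation=cv2.INTER_CUBIC),alpha=1.5)
cv2.imwrite("pics/a4.png",np.hstack([v(t,*a),v(s,b[0],b[1]+25)]))
E
```

```text
clock: 7.05
tcp_pos: [0.5342, -0.1975, 0.1297]
orientation: [-0.0, 0.184, 0.983, 0.0]
wrist_force: [-0.6, -1.1, 0.1]
finger_gap: 0.0207
grip_force: 2.9
clock: 7.47
tcp_pos: [0.5341, -0.1974, 0.144]
orientation: [-0.001, 0.184, 0.983, 0.0]
wrist_force: [0.7, 0.0, -0.0]
finger_gap: 0.0209
grip_force: 2.9
t 7.47 tcp [ 534.1 -197.4  144. ] hd 68.79 tilt [-0.0013  0.0006] gap 20.89 grip 2.9 F [ 0.71  0.04 -0.  ] T [-0.01  0.05 -0.04] j6 -0.12
shift cm [-4.48 21.31 -0.11]
[482 233] [406 151]
```

View pics/a4.png

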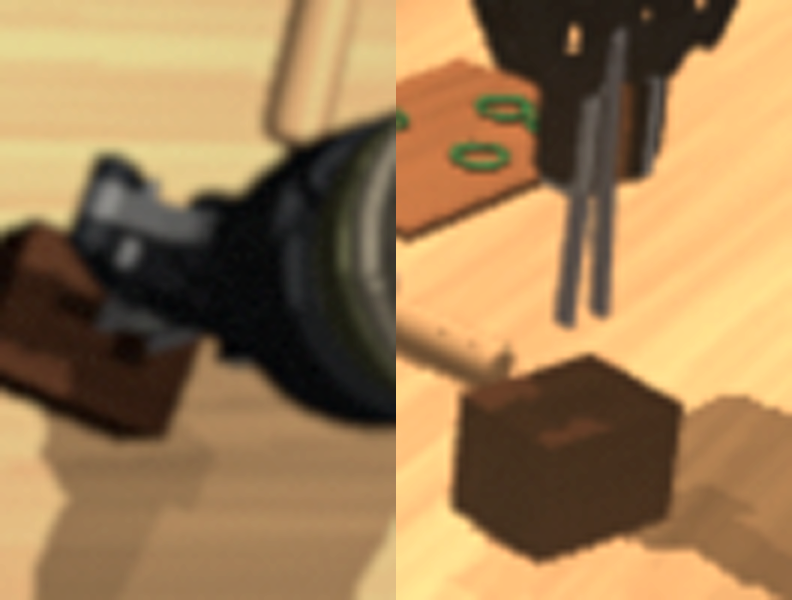

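The tweezers hang upright in the jaws. In the side crop the point tips are at (566,325) and (599,316). I'll compare that with where they should be.

```bash
python3 - <<'E'
from h import *
p=np.array([534.1,-197.4,144.])/1000; h=np.radians(68.8); y=np.array([np.cos(h),np.sin(h),0])
for s in(1,-1): print("expected crop",(proj("side",[p-[0,0,.0638]+s*.008*y])[0]-[406-33,151+25-50]+.5)*6+[396,0])
m=[(582.5-396)/6+373-.5,320.5/6+126-.5]
print("ray at tip z",plane("side",[m],.0802)*1000)
# expected images of target core with tcp frame
print("core proj",proj("top",[[.653,-.015,.026]]),proj("side",[[.653,-.015,.026]]))
E
```

```text
expected crop [564.0779805  330.00257425]
expected crop [597.25048091 319.45690773]
ray at tip z [[ 535.13839334 -200.93742376   80.2       ]]
core proj [[368.35897347 175.64342307]] [[308.96714502 219.96291205]]
```

```bash
python3 -m inch '[-0.5,2.2,0,0, -0.8,3.8,0,0, -0.8,3.8,0,0, -0.8,3.8,0,0, -0.75,3.6,0,0]'
python3 -m inch '[-0.6,2.8,0,0, -0.25,1.3,0,0, 0,0,0,0, 0,0,0,0, 0,0,0,0]'; python3 go.py 653.2 -15.4 92
python3 - <<'E'
from h import *
t,s=pic("top",3),pic("side",3)
v=lambda im,x,y:cv2.convertScaleAbs(cv2.resize(im[y-50:y+50,x-33:x+33],(396,600),interpolation=cv2.INTER_CUBIC),alpha=1.5)
cv2.imwrite("pics/a5.png",np.hstack([v(t,369,175),v(s,309,195)]))
E
```

```text
clock: 8.18
tcp_pos: [0.6317, -0.049, 0.1447]
orientation: [0.0, 0.184, 0.983, 0.0]
wrist_force: [0.5, -1.3, -0.4]
finger_gap: 0.0209
grip_force: 2.9
clock: 8.6
tcp_pos: [0.6529, -0.0164, 0.1445]
orientation: [-0.0, 0.184, 0.983, -0.0]
wrist_force: [0.6, -0.1, -0.5]
finger_gap: 0.0206
grip_force: 2.9
t 8.6 tcp [652.9 -16.4 144.5] hd 68.74 tilt [-0.0011 -0.0005] gap 20.58 grip 2.9 F [ 0.64 -0.05 -0.53] T [ 0.    0.02 -0.01] j6 0.22
shift cm [0.01 0.1  5.25]
```

View pics/a5.png

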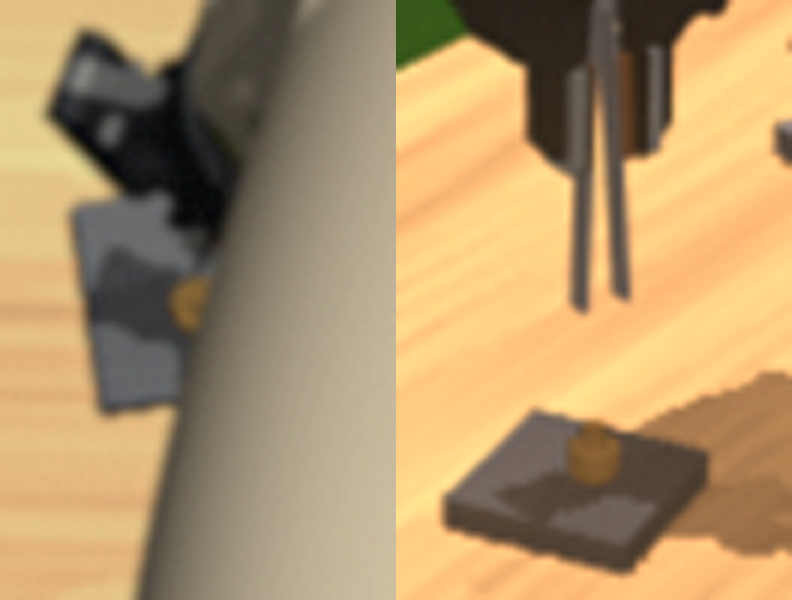

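The side crop shows the tips' midpoint at about (601,304), above the core's stem top at (597,425) and body centre at (594,460). I'll get the relative offset from this one camera, where the bias cancels.

```bash
python3 - <<'E'
from h import *
f=lambda x,y:[(x-396+.5)/6-.5+309-33,(y+.5)/6-.5+195-50]
print(plane("side",[f(601,304)],.0807)*1000, plane("side",[f(597,426)],.034)*1000)
s=pic("side"); 
P=np.array([.6532,-.0154,0]);o=np.array([-.002,.003,0])*0
for z in(.014,.034): print(z,(proj("side",[P+[0,0,z]])[0]-[276,145]+.5)*6+[396,0])
E
```

```text
[[654.54871566 -19.55595122  80.7       ]] [[655.21660081 -18.51264328  34.        ]]
0.014 [596.85623306 482.24569905]
0.034 [597.09116219 431.85792994]
```

```bash
python3 -m inch '[0,0.11,1.3,0, 0,0,1.5,0, 0,0,1.1,0, 0,0,0.7,0, 0,0,0.4,0]'
python3 -m inch '[0,0,0.2,0, 0,0,0,0, 0,0,0,0, 0,0,0,0, 0,0,0,0]'; python3 go.py 653.6 -15.4 92
```

```text
clock: 9.37
tcp_pos: [0.6533, -0.0144, 0.0934]
orientation: [-0.001, 0.184, 0.983, -0.0]
wrist_force: [0.0, -0.4, -0.6]
finger_gap: 0.0207
grip_force: 2.9
clock: 9.78
tcp_pos: [0.6545, -0.0144, 0.0935]
orientation: [0.001, 0.184, 0.983, -0.0]
wrist_force: [-0.1, 0.1, -0.9]
finger_gap: 0.0205
grip_force: 2.9
t 9.78 tcp [654.5 -14.4  93.5] hd 68.79 tilt [ 0.0012 -0.0003] gap 20.5 grip 2.9 F [-0.06  0.12 -0.94] T [-0.04 -0.02 -0.05] j6 0.23
shift cm [ 0.05 -0.12  0.15]
```

```bash
python3 -m inch '[-0.03,-0.05,0.1,0, 0,0,0,0, 0,0,0,0, 0,0,0,0, 0,0,0,0]'; python3 go.py 653.6 -15.4 92; python3 -m inch '[0,0,0,0, 0,0,0,0, 0,0,0,0, 0,0,0,0, 0,0,0,0]' -0.53; python3 go.py 653.6 -15.4 92
```

```text
clock: 10.2
tcp_pos: [0.6542, -0.015, 0.0918]
orientation: [0.0, 0.184, 0.983, -0.0]
wrist_force: [1.3, 0.2, 0.5]
finger_gap: 0.0205
grip_force: 2.9
t 10.2 tcp [654.2 -15.   91.8] hd 68.79 tilt [ 0.     -0.0001] gap 20.54 grip 2.9 F [1.31 0.2  0.54] T [ 0.03 -0.01 -0.03] j6 0.22
shift cm [ 0.04 -0.06 -0.02]
clock: 10.62
tcp_pos: [0.6542, -0.015, 0.0918]
orientation: [0.0, 0.184, 0.983, -0.0]
wrist_force: [-0.2, -0.8, -0.9]
finger_gap: 0.02
grip_force: 3.5
t 10.62 tcp [654.2 -15.   91.8] hd 68.79 tilt [ 0.0001 -0.0001] gap 19.95 grip 3.5 F [-0.23 -0.77 -0.94] T [-0.01 -0.06  0.  ] j6 0.22
shift cm [ 0.04 -0.06 -0.02]
```

```bash
python3 -m inch '[0,0,0,0, 0,0,0,0, 0,0,0,0, 0,0,0,0, 0,0,0,0]' -0.6 30; python3 -m inch '[0,0,0,0, 0,0,0,0, 0,0,0,0, 0,0,0,0, 0,0,0,0]' -0.75 30; python3 go.py 653.6 -15.4 92
```

```text
clock: 11.03
tcp_pos: [0.6541, -0.015, 0.0918]
orientation: [-0.0, 0.184, 0.983, -0.0]
wrist_force: [-0.3, 0.7, -0.2]
finger_gap: 0.0175
grip_force: 29.2
clock: 11.45
tcp_pos: [0.6542, -0.015, 0.0918]
orientation: [0.0, 0.184, 0.983, -0.0]
wrist_force: [-0.4, 1.3, -1.0]
finger_gap: 0.0179
grip_force: 29.2
t 11.45 tcp [654.2 -15.   91.8] hd 68.79 tilt [ 0.     -0.0001] gap 17.86 grip 29.2 F [-0.41  1.31 -0.97] T [-0.05  0.02 -0.03] j6 0.22
shift cm [ 0.04 -0.06 -0.02]
```

```bash
python3 -m inch '[0,0,-0.5,0, 0,0,-1.2,0, 0,0,-1.5,0, 0,0,-1.2,0, 0,0,-0.6,0]'; python3 -m inch '[0,0,0,0, 0,0,0,0, 0,0,0,0, 0,0,0,0, 0,0,0,0]'; python3 go.py 480.5 6.5 141
python3 - <<'E'
from h import *
t,s=pic("top",3),pic("side",3)
v=lambda im,x,y:cv2.convertScaleAbs(cv2.resize(im[y-50:y+50,x-33:x+33],(396,600),interpolation=cv2.INTER_CUBIC),alpha=1.5)
cv2.imwrite("pics/a6.png",np.hstack([v(t,369,175),v(s,309,195)]))
E
```

```text
clock: 11.87
tcp_pos: [0.6551, -0.0151, 0.1441]
orientation: [0.001, 0.184, 0.983, -0.0]
wrist_force: [-0.6, -0.8, -0.5]
finger_gap: 0.0177
grip_force: 29.3
clock: 12.28
tcp_pos: [0.6536, -0.0149, 0.1408]
orientation: [-0.001, 0.184, 0.983, -0.0]
wrist_force: [-0.0, -0.3, -1.3]
finger_gap: 0.018
grip_force: 29.3
t 12.28 tcp [653.6 -14.9 140.8] hd 68.79 tilt [-0.0016  0.0002] gap 17.98 grip 29.3 F [-0.05 -0.3  -1.31] T [ 0.01 -0.05  0.01] j6 0.22
shift cm [ 1.691e+01 -4.270e+00  1.000e-02]
```

View pics/a6.png

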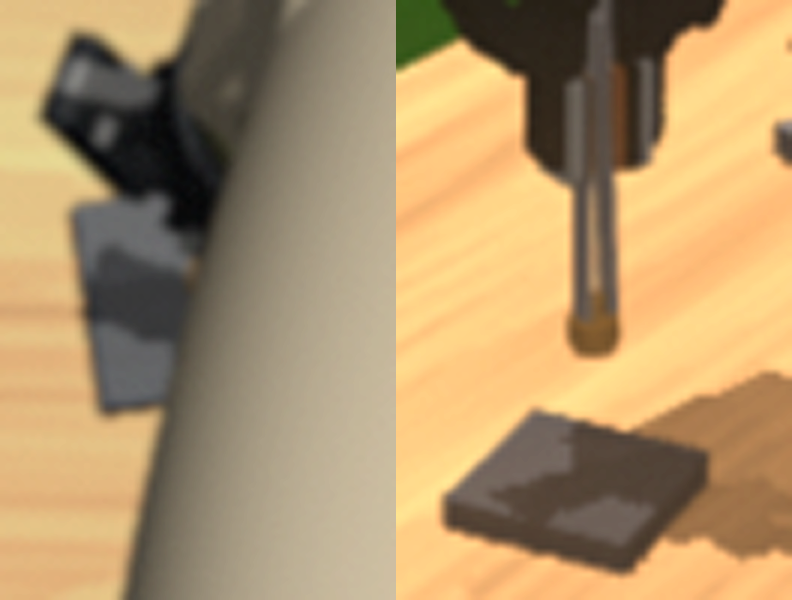

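The core hangs upright in the tweezers at side crop (592,335), clear of the block. I'll carry it to the seat.

```bash
python3 -m inch '[1.8,-0.45,0,0, 3.2,-0.8,0,0, 3.4,-0.87,0,0, 3.4,-0.87,0,0, 2.8,-0.7,0,0]'; python3 -m inch '[1.7,-0.43,0,0, 0.6,-0.15,0,0, 0,0,0,0, 0,0,0,0, 0,0,0,0]'; python3 go.py 480.5 6.5 120
python3 - <<'E'
from h import *
s=pic("side",4); cv2.imwrite("pics/s7f.png",s); b=proj("side",[[.4805,.0065,.05]])[0].astype(int); print(b)
cv2.imwrite("pics/a7.png",cv2.convertScaleAbs(cv2.resize(s[b[1]-38:b[1]+37,b[0]-50:b[0]+50],(800,600),interpolation=cv2.INTER_CUBIC),alpha=1.5))
E
```

```text
clock: 13.0
tcp_pos: [0.5021, 0.0039, 0.1415]
orientation: [-0.001, 0.184, 0.983, -0.0]
wrist_force: [0.3, -0.4, -1.5]
finger_gap: 0.0177
grip_force: 29.3
clock: 13.42
tcp_pos: [0.4829, 0.006, 0.1422]
orientation: [0.001, 0.184, 0.983, -0.0]
wrist_force: [-0.7, 0.0, -0.0]
finger_gap: 0.0175
grip_force: 29.3
t 13.42 tcp [482.9   6.  142.2] hd 68.78 tilt [ 0.002  -0.0004] gap 17.53 grip 29.3 F [-0.66  0.03 -0.04] T [ 0.01  0.   -0.03] j6 0.22
shift cm [ 0.25 -0.05  2.22]
[378 240]
```

View pics/a7.png

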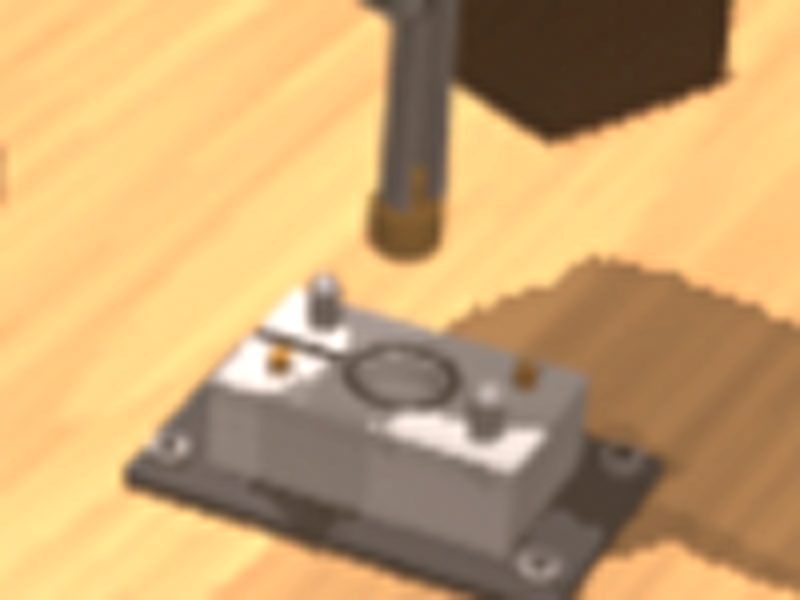

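The seat's rim ellipse is centred at crop (402,374). The core body's centre is at about (404,226), with pins at (323,300) and (488,410). I'll let the arm settle and compute the offset.

```bash
python3 -m inch '[0,0,0,0, 0,0,0,0, 0,0,0,0, 0,0,0,0, 0,0,0,0]' >/dev/null; python3 go.py 480.5 6.5 120
python3 - <<'E'
from h import *
f=lambda x,y:[(x+.5)/8-.5+378-50,(y+.5)/8-.5+240-38]
s=plane("side",[f(402,374)],.030)[0]*1000
print("seat by side",s)
for y in(222,226,230): print("core by side",plane("side",[f(404,y)],.063+.006)[0]*1000)
print("pins by side",plane("side",[f(322,284),f(488,394)],.043)*1000, "mean",plane("side",[f(322,284),f(488,394)],.043).mean(0)*1000)
# mean of pins & groove in top image
g=cv2.imread("pics/t1.png")
c=cv2.resize(g[265-37:265+37,356-33:356+33],None,fx=8,fy=8,interpolation=cv2.INTER_CUBIC)
h=cv2.cvtColor(c,cv2.COLOR_BGR2HSV)
l=((h[...,1]>70)&(h[...,0]<30)).astype(np.uint8)
l[:150]=0 if False else l[:150]
n,lab,st,ce=cv2.connectedComponentsWithStats(l)
for i in range(1,n):
    if 100<st[i,4]<3000: p=(ce[i]+.5)/8-.5+[323,228]; print("brass",st[i,4],plane("top",[p],.035)[0]*1000)
E
```

```text
t 14.03 tcp [481.2   6.4 141.8] hd 68.79 tilt [-0.     -0.0001] gap 17.69 grip 29.3 F [ 0.43 -1.17 -0.98] T [0.   0.01 0.01] j6 0.22
shift cm [ 0.07 -0.02  2.18]
seat by side [483.00855845   2.32753181  30.        ]
core by side [ 4.87086584e+02 -1.17874616e-01  6.90000000e+01]
core by side [486.22753333   1.457457    69.        ]
core by side [485.37121774   3.02776805  69.        ]
pins by side [[508.46312155  -2.9132175   43.        ]
 [454.21220053  16.40974138  43.        ]] mean [481.33766104   6.74826194  43.        ]
brass 184 [505.42898302  20.41301723  35.        ]
brass 184 [455.42704385  -7.58510571  35.        ]
```

```bash
python3 -m inch '[0.05,0,0.8,0, 0,0,1.0,0, 0,0,0.8,0, 0,0,0.4,0, 0,0,0.1,0]'; python3 -m inch '[0,0,0,0, 0,0,0,0, 0,0,0,0, 0,0,0,0, 0,0,0,0]'; python3 go.py 480.6 6.5 100; python3 -m inch '[0,0,0.1,0, 0,0,0.1,0, 0,0,0.1,0, 0,0,0.1,0, 0,0,0.1,0]'; python3 go.py 480.6 6.5 100
```

```text
clock: 14.45
tcp_pos: [0.4796, 0.0067, 0.1092]
orientation: [-0.001, 0.184, 0.983, -0.0]
wrist_force: [0.2, 1.0, -1.0]
finger_gap: 0.0174
grip_force: 29.3
clock: 14.87
tcp_pos: [0.481, 0.0065, 0.1111]
orientation: [0.0, 0.184, 0.983, -0.0]
wrist_force: [-0.7, -0.1, -0.9]
finger_gap: 0.0178
grip_force: 29.3
t 14.87 tcp [481.    6.5 111.1] hd 68.79 tilt [ 0.0007 -0.0002] gap 17.79 grip 29.3 F [-0.67 -0.09 -0.9 ] T [0.02 0.   0.05] j6 0.22
shift cm [ 0.03 -0.01  1.11]
clock: 15.28
tcp_pos: [0.4806, 0.0065, 0.1056]
orientation: [-0.0, 0.184, 0.983, -0.0]
wrist_force: [0.6, 0.3, -0.4]
finger_gap: 0.0176
grip_force: 29.3
t 15.28 tcp [480.6   6.5 105.6] hd 68.79 tilt [-0.0001 -0.0001] gap 17.55 grip 29.3 F [ 0.59  0.27 -0.36] T [ 0.01  0.01 -0.03] j6 0.22
shift cm [ 0.   -0.01  0.56]
```

Below the rim height (107.8) with no contact force, so the foot is in the seat. I'll carry on down.

```bash
python3 -m inch '[0,0,0.08,0, 0,0,0.08,0, 0,0,0.08,0, 0,0,0.08,0, 0,0,0.06,0]'; python3 go.py 480.6 6.5 100;  python3 -m inch '[0,0,0.05,0, 0,0,0.05,0, 0,0,0.05,0, 0,0,0,0, 0,0,0,0]'; python3 go.py 480.6 6.5 100
```

```text
clock: 15.7
tcp_pos: [0.4807, 0.0066, 0.1019]
orientation: [-0.0, 0.184, 0.983, -0.0]
wrist_force: [-0.3, 0.1, -1.8]
finger_gap: 0.0177
grip_force: 29.3
t 15.7 tcp [480.7   6.6 101.9] hd 68.79 tilt [-0.     -0.0001] gap 17.73 grip 29.3 F [-0.26  0.15 -1.81] T [-0.02 -0.05  0.01] j6 0.22
shift cm [ 0.   -0.01  0.19]
clock: 16.12
tcp_pos: [0.4807, 0.0066, 0.1005]
orientation: [0.0, 0.184, 0.983, -0.0]
wrist_force: [0.1, -0.6, -0.5]
finger_gap: 0.0175
grip_force: 29.3
t 16.12 tcp [480.7   6.6 100.5] hd 68.79 tilt [ 0.     -0.0001] gap 17.49 grip 29.3 F [ 0.06 -0.58 -0.51] T [-0.04 -0.01  0.05] j6 0.22
shift cm [ 0.01 -0.01  0.05]
```

```bash
python3 -m inch '[0,0,0.05,0, 0,0,0.04,0, 0,0,0,0, 0,0,0,0, 0,0,0,0]'; python3 -m inch '[0,0,0,0, 0,0,0,0, 0,0,0,0, 0,0,0,0, 0,0,0,0]' -0.518 20; python3 go.py 480.6 6.5 101
```

```text
clock: 16.53
tcp_pos: [0.4807, 0.0066, 0.0996]
orientation: [0.0, 0.184, 0.983, -0.0]
wrist_force: [-0.0, -1.0, -0.3]
finger_gap: 0.0177
grip_force: 29.3
clock: 16.95
tcp_pos: [0.4807, 0.0065, 0.0996]
orientation: [0.0, 0.184, 0.983, -0.0]
wrist_force: [0.3, -0.2, -0.9]
finger_gap: 0.0204
grip_force: 3.0
t 16.95 tcp [480.7   6.5  99.6] hd 68.79 tilt [ 0.     -0.0001] gap 20.41 grip 3.0 F [ 0.25 -0.19 -0.93] T [0.03 0.04 0.01] j6 0.22
shift cm [ 0.01 -0.01 -0.14]
```

```bash
python3 -m inch '[0,0,-0.3,0, 0,0,-0.7,0, 0,0,-1.2,0, 0,0,-1.8,0, 0,0,-1.8,0]'; python3 -m inch '[0,0,-0.5,0, 0,0,0,0, 0,0,0,0, 0,0,0,0, 0,0,0,0]'; python3 go.py 534.4 -197.7 160 68.8
python3 - <<'E'
from h import *
s=pic("side",4); b=[378,240]
cv2.imwrite("pics/a8.png",cv2.convertScaleAbs(cv2.resize(s[b[1]-58:b[1]+37,b[0]-60:b[0]+60],(760,600),interpolation=cv2.INTER_CUBIC),alpha=1.5))
E
```

```text
clock: 17.37
tcp_pos: [0.4803, 0.0066, 0.1585]
orientation: [-0.0, 0.184, 0.983, -0.0]
wrist_force: [-0.7, -0.6, -0.7]
finger_gap: 0.0209
grip_force: 3.0
clock: 17.78
tcp_pos: [0.4799, 0.0067, 0.1615]
orientation: [-0.001, 0.184, 0.983, -0.0]
wrist_force: [0.7, -0.1, -0.4]
finger_gap: 0.0207
grip_force: 3.0
t 17.78 tcp [479.9   6.7 161.5] hd 68.79 tilt [-0.0019  0.0002] gap 20.72 grip 3.0 F [ 0.69 -0.14 -0.4 ] T [ 0.03  0.01 -0.02] j6 0.22
shift cm [-12.47 -17.08   0.14]
turn -0.0
```

View pics/a8.png

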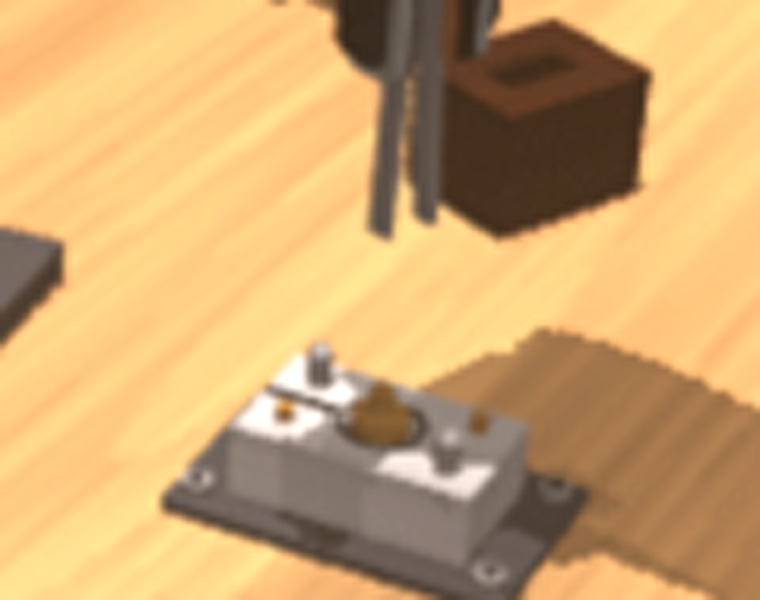

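The core stands in its seat at crop (382,415), with its body 4 mm proud as it should be and the stem upright. The tweezers are clear of it. Next I'll carry them back to the holder.

```bash
python3 -m inch '[-1,-1.37,0,0, -2,-2.74,0,0, -2.3,-3.15,0,0, -2.3,-3.15,0,0, -2.1,-2.88,0,0]'; python3 -m inch '[-1.6,-2.2,0,0, -0.8,-1.1,0,0, -0.37,-0.5,0,0, 0,0,0,0, 0,0,0,0]'; python3 -m inch '[0,0,0,0, 0,0,0,0, 0,0,0,0, 0,0,0,0, 0,0,0,0]'; python3 go.py 534.5 -197.8 125 68.8
```

```text
clock: 18.4
tcp_pos: [0.5234, -0.1542, 0.1624]
orientation: [0.0, 0.184, 0.983, -0.0]
wrist_force: [1.2, 1.0, -0.1]
finger_gap: 0.0207
grip_force: 3.0
clock: 18.82
tcp_pos: [0.5346, -0.1968, 0.1622]
orientation: [-0.001, 0.184, 0.983, 0.0]
wrist_force: [-0.5, 0.0, -0.6]
finger_gap: 0.0211
grip_force: 3.0
clock: 19.23
tcp_pos: [0.5351, -0.1973, 0.1628]
orientation: [0.0, 0.184, 0.983, -0.0]
wrist_force: [0.7, 0.1, -0.0]
finger_gap: 0.0205
grip_force: 3.0
t 19.23 tcp [ 535.1 -197.3  162.8] hd 68.84 tilt [ 0.0002 -0.0002] gap 20.46 grip 3.0 F [ 0.69  0.14 -0.02] T [-0.02  0.06 -0.06] j6 -0.12
shift cm [ 0.04 -0.07  3.78]
turn 0.001
```

```bash
python3 -m inch '[0.04,-0.06,1,0, 0,0,1.2,0, 0,0,1,0, 0,0,0.7,0, 0,0,0.3,0]'; python3 -m inch '[0,0,0.3,0, 0,0,0.3,0, 0,0,0.3,0, 0,0,0.3,0, 0,0,0.3,0]'; python3 go.py 534.5 -197.8 70.5
```

```text
clock: 19.65
tcp_pos: [0.5335, -0.1978, 0.1187]
orientation: [-0.001, 0.184, 0.983, 0.0]
wrist_force: [-0.4, 0.0, -0.3]
finger_gap: 0.0206
grip_force: 3.0
clock: 20.07
tcp_pos: [0.5347, -0.1984, 0.1056]
orientation: [0.0, 0.184, 0.983, -0.0]
wrist_force: [-0.4, -0.5, -0.6]
finger_gap: 0.0206
grip_force: 3.0
t 20.07 tcp [ 534.7 -198.4  105.6] hd 68.79 tilt [ 0.0006 -0.0004] gap 20.57 grip 3.0 F [-0.39 -0.52 -0.6 ] T [-0.   -0.02  0.01] j6 -0.13
shift cm [0.05 0.05 3.51]
```

```bash
python3 -m inch '[0,0,0.5,0, 0,0,0.7,0, 0,0,0.7,0, 0,0,0.5,0, 0,0,0.3,0]'; python3 go.py 534.5 -197.8 70.5
```

```text
clock: 20.48
tcp_pos: [0.5339, -0.198, 0.0774]
orientation: [-0.001, 0.184, 0.983, 0.0]
wrist_force: [-0.1, 0.9, -0.8]
finger_gap: 0.0208
grip_force: 3.0
t 20.48 tcp [ 533.9 -198.    77.4] hd 68.79 tilt [-0.0014  0.0007] gap 20.77 grip 3.0 F [-0.08  0.89 -0.79] T [ 0.01  0.01 -0.  ] j6 -0.13
shift cm [-0.05  0.04  0.69]
```

```bash
python3 -m inch '[0,0,0.2,0, 0,0,0.2,0, 0,0,0.15,0, 0,0,0.1,0, 0,0,0.05,0]'; python3 go.py 534.5 -197.8 70.5;  python3 -m inch '[0,0,0.05,0, 0,0,0.05,0, 0,0,0,0, 0,0,0,0, 0,0,0,0]'; python3 go.py
```

```text
clock: 20.9
tcp_pos: [0.5346, -0.1983, 0.0716]
orientation: [0.0, 0.184, 0.983, -0.0]
wrist_force: [-0.0, 0.9, -0.6]
finger_gap: 0.0209
grip_force: 3.0
t 20.9 tcp [ 534.6 -198.3   71.6] hd 68.79 tilt [ 0.0002 -0.0002] gap 20.94 grip 3.0 F [-0.05  0.87 -0.61] T [0.   0.08 0.06] j6 -0.13
shift cm [0.03 0.05 0.11]
clock: 21.32
tcp_pos: [0.5346, -0.1983, 0.0707]
orientation: [0.0, 0.184, 0.983, -0.0]
wrist_force: [-0.1, -0.0, 1.1]
finger_gap: 0.0208
grip_force: 3.0
t 21.32 tcp [ 534.6 -198.3   70.7] hd 68.79 tilt [ 0.0002 -0.0002] gap 20.77 grip 3.0 F [-0.07 -0.04  1.1 ] T [0.   0.01 0.07] j6 -0.13
```

```bash
python3 -m inch '[0,0,0,0, 0,0,0,0, 0,0,0,0, 0,0,0,0, 0,0,0,0]' -0.42; python3 -m inch '[0,0,0,0, 0,0,0,0, 0,0,0,0, 0,0,0,0, 0,0,0,0]' 0;python3 -m inch '[0,0,-0.8,0, 0,0,-1.5,0, 0,0,-2.5,0, 0,0,-2.8,0, 0,0,-2.5,0]'; python3 go.py 473.5 201.5 170 91
python3 - <<'E'
from h import *
c=lambda im,x,y,w:im[y-w:y+w,x-w:x+w].astype(int)
t=pic("top",4); s=pic("side",4); t0,s0=cv2.imread("pics/t1.png"),cv2.imread("pics/s1.png")
# tweezers in side image: compare with the start
d=abs(s[160:215,370:435].astype(int)-s0[160:215,370:435]).max(2); print("side diff px>40:",(d>40).sum(),"rows of it",np.where((d>40).any(1))[0]+160)
h=cv2.cvtColor(s,cv2.COLOR_BGR2HSV).astype(int);h0=cv2.cvtColor(s0,cv2.COLOR_BGR2HSV).astype(int)
for k in(h0,h):
    m=(k[163:190,385:425,1]<45); ys,xs=np.where(m); print("grey in side",len(xs),xs.mean()+385,ys.mean()+163,ys.min()+163)
E
```

```text
clock: 21.73
tcp_pos: [0.5346, -0.1983, 0.0706]
orientation: [0.0, 0.184, 0.983, -0.0]
wrist_force: [0.7, 0.6, -0.1]
finger_gap: 0.0246
grip_force: 0.0
clock: 22.15
tcp_pos: [0.5345, -0.1983, 0.0706]
orientation: [0.0, 0.184, 0.983, -0.0]
wrist_force: [0.7, -0.3, -0.5]
finger_gap: 0.0427
grip_force: 0.0
clock: 22.57
tcp_pos: [0.5344, -0.1982, 0.1735]
orientation: [0.0, 0.184, 0.983, -0.0]
wrist_force: [1.1, 0.5, 0.1]
finger_gap: 0.0424
grip_force: 0.0
t 22.57 tcp [ 534.4 -198.2  173.5] hd 68.79 tilt [ 0.0002 -0.0002] gap 42.4 grip 0.0 F [1.07 0.45 0.08] T [0.   0.02 0.04] j6 -0.13
shift cm [20.14 35.06  0.34]
turn -0.388
side diff px>40: 345 rows of it [162 174 192 193 194 195 196 197 198 199 200 201 202 203 204 205 206 207
 208 209 210 211 212 213 214]
grey in side 3 405.0 163.0 163
grey in side 2 405.5 163.0 163
```

The tweezers look the same as at the start in the side image. Next I'll move to the upper half.

```bash
python3 -m inch '[0.7,1.2,0,0, 1.5,2.6,0,0, 1.9,3.3,0,0, 1.9,3.3,0,0, 1.9,3.3,0,0]' 0.6 20 >/dev/null; python3 -m inch '[1.9,3.3,0,0, 1.9,3.3,0,0, 1.9,3.3,0,0, 1.9,3.3,0,0, 1.9,3.3,0,0]' >/dev/null; python3 -m inch '[1.6,2.8,0,0, 0.8,1.35,0,0, 0,0,2,-0.12, 0,0,2,-0.12, 0,0,2,-0.12]' >/dev/null;python3 -m inch '[0,0,1,-0.028, 0,0,0,0, 0,0,0,0, 0,0,0,0, 0,0,0,0]'; python3 go.py 473.6 202 13.5 91
python3 - <<'E'
from meas import *
t=pic("top",4); grey=lambda h:(h[...,1]<60)
rect(t,356,265,42,grey,.006,name="plate")
E
```

```text
clock: 24.63
tcp_pos: [0.4748, 0.1938, 0.1025]
orientation: [0.001, -0.009, 1.0, 0.0]
wrist_force: [0.2, -1.0, 0.4]
finger_gap: 0.0683
grip_force: 0.0
t 24.63 tcp [474.8 193.8 102.5] hd 90.99 tilt [0.0015 0.0003] gap 68.33 grip 0.0 F [ 0.19 -0.98  0.38] T [-0.06 -0.05 -0.01] j6 0.21
shift cm [0.12 0.81 8.9 ]
turn -0.0
plate c [480.6   6.6] size [108.7  68.9] ang 4.3 centroid px [355.65 264.43] [480.4   6.6   6. ]
```

```bash
python3 -m inch '[0.1,0.8,0,0, 0,0,1.5,0, 0,0,2.2,0, 0,0,2,0, 0,0,1.2,0]'; python3 -m inch '[0,0,0.7,0, 0,0,0.5,0, 0,0,0.4,0, 0,0,0.2,0, 0,0,0,0]'; python3 -m inch '[0,0,0,0, 0,0,0,0, 0,0,0,0, 0,0,0,0, 0,0,0,0]'; python3 go.py 473.6 202 13.5 91
```

```text
clock: 25.25
tcp_pos: [0.4721, 0.2018, 0.031]
orientation: [-0.001, -0.009, 1.0, -0.0]
wrist_force: [-0.5, -0.2, -0.6]
finger_gap: 0.0681
grip_force: 0.0
clock: 25.67
tcp_pos: [0.4733, 0.2017, 0.0147]
orientation: [0.0, -0.009, 1.0, 0.0]
wrist_force: [-0.5, 0.2, 0.1]
finger_gap: 0.0684
grip_force: 0.0
clock: 26.08
tcp_pos: [0.4733, 0.2016, 0.0148]
orientation: [0.0, -0.009, 1.0, 0.0]
wrist_force: [0.1, 0.0, -0.2]
finger_gap: 0.0681
grip_force: 0.0
t 26.08 tcp [473.3 201.6  14.8] hd 91.01 tilt [0.0005 0.    ] gap 68.12 grip 0.0 F [ 0.09  0.05 -0.21] T [ 0.01 -0.03 -0.06] j6 0.23
shift cm [-0.04  0.04  0.13]
turn 0.0
```

```bash
python3 -m inch '[0,0,0.08,0, 0,0,0,0, 0,0,0,0, 0,0,0,0, 0,0,0,0]' -0.3 20;python3 -m inch '[0,0,0,0, 0,0,0,0, 0,0,0,0, 0,0,0,0, 0,0,0,0]' -0.3 60; python3 go.py; python3 -m inch '[0,0,-0.5,0, 0,0,-1.5,0, 0,0,-2,0, 0,0,-2,0, 0,0,-1,0]';python3 -m inch '[0,0,0,0, 0,0,0,0, 0,0,0,0, 0,0,0,0, 0,0,0,0]';  python3 go.py 480.6 6.5 85 94.4
python3 - <<'E'
from meas import *
t=pic("top",3)
for w in (60,): rect(t,256,267,45,lambda h:(h[...,1]<60)&(h[...,2]>80),.098,name="upper lifted")
E
```

```text
clock: 26.5
tcp_pos: [0.4731, 0.2015, 0.0138]
orientation: [0.0, -0.009, 1.0, -0.0]
wrist_force: [0.3, -0.9, 0.7]
finger_gap: 0.0456
grip_force: 21.4
clock: 26.92
tcp_pos: [0.4733, 0.2016, 0.014]
orientation: [0.0, -0.009, 1.0, -0.0]
wrist_force: [-0.7, -0.8, 4.8]
finger_gap: 0.0449
grip_force: 62.8
t 26.92 tcp [473.3 201.6  14. ] hd 91.02 tilt [ 0.0005 -0.    ] gap 44.87 grip 62.8 F [-0.67 -0.82  4.76] T [-0.16  0.09 -0.03] j6 0.23
clock: 27.33
tcp_pos: [0.4734, 0.2018, 0.0854]
orientation: [0.001, -0.009, 1.0, 0.0]
wrist_force: [0.9, -0.3, -2.2]
finger_gap: 0.0452
grip_force: 62.1
clock: 27.75
tcp_pos: [0.4722, 0.2013, 0.0825]
orientation: [-0.001, -0.009, 1.0, -0.0]
wrist_force: [-0.1, 1.2, -2.7]
finger_gap: 0.0447
grip_force: 62.1
t 27.75 tcp [472.2 201.3  82.5] hd 91.02 tilt [-0.0023 -0.0006] gap 44.69 grip 62.1 F [-0.13  1.24 -2.67] T [-0.02  0.03  0.01] j6 0.23
shift cm [ -0.5  -19.49  -0.24]
turn -0.059
upper lifted c [473.3 241.4] size [159.9  62.2] ang 1.6 centroid px [224.88 269.36] [467.6 246.7  98. ]
```

```bash
python3 -m inch '[0,-1.2,0,-0.06, 0,-2.4,0,0, 0,-3.3,0,0, 0,-3.5,0,0, 0,-3.3,0,0]'; python3 -m inch '[0,-2.6,0,0, 0,-1.6,0,0, 0,-0.7,0,0, 0,0,0,0, 0,0,0,0]';python3 -m inch '[0,0,0,0, 0,0,0,0, 0,0,0,0, 0,0,0,0, 0,0,0,0]';  python3 go.py 480.5 6.5 60 94.45
```

```text
clock: 28.32
tcp_pos: [0.4829, 0.0637, 0.0836]
orientation: [0.0, -0.039, 0.999, -0.0]
wrist_force: [0.7, -0.4, -1.8]
finger_gap: 0.045
grip_force: 62.0
clock: 28.73
tcp_pos: [0.4867, 0.0164, 0.0837]
orientation: [-0.0, -0.039, 0.999, 0.0]
wrist_force: [-0.4, -0.7, -2.0]
finger_gap: 0.045
grip_force: 62.1
clock: 29.15
tcp_pos: [0.4867, 0.0167, 0.0838]
orientation: [-0.0, -0.039, 0.999, -0.0]
wrist_force: [-0.3, -0.5, -2.8]
finger_gap: 0.0453
grip_force: 62.1
t 29.15 tcp [486.7  16.7  83.8] hd 94.52 tilt [-0. -0.] gap 45.31 grip 62.1 F [-0.25 -0.46 -2.84] T [-0.01  0.   -0.07] j6 -0.21
shift cm [ 0.7  -0.97  2.38]
turn 0.001
```

```bash
python3 -m inch '[0.35,-0.5,0.5,0, 0.35,-0.47,0.7,0, 0,0,0.7,0, 0,0,0.4,0, 0,0,0.1,0]'; python3 -m inch '[0,0,0,0, 0,0,0,0, 0,0,0,0, 0,0,0,0, 0,0,0,0]';python3 go.py 480.5 6.5 55 94.45; python3 -m inch '[0,0,0.1,0, 0,0,0.1,0, 0,0,0.1,0, 0,0,0.05,0, 0,0,0,0]';python3 go.py 480.5 6.5 55 94.45
```

```text
clock: 29.57
tcp_pos: [0.4795, 0.0058, 0.0584]
orientation: [-0.001, -0.039, 0.999, 0.0]
wrist_force: [-0.4, 0.1, -2.6]
finger_gap: 0.0453
grip_force: 62.1
clock: 29.98
tcp_pos: [0.4809, 0.0059, 0.06]
orientation: [0.0, -0.039, 0.999, -0.0]
wrist_force: [0.4, 0.3, -2.2]
finger_gap: 0.0447
grip_force: 62.1
t 29.98 tcp [480.9   5.9  60. ] hd 94.46 tilt [ 0.0006 -0.0002] gap 44.69 grip 62.1 F [ 0.37  0.34 -2.22] T [ 0.02 -0.01 -0.04] j6 -0.23
shift cm [0.03 0.06 0.5 ]
turn 0.0
clock: 30.4
tcp_pos: [0.4804, 0.0059, 0.0561]
orientation: [-0.0, -0.039, 0.999, -0.0]
wrist_force: [0.3, -0.7, -2.8]
finger_gap: 0.0449
grip_force: 62.1
t 30.4 tcp [480.4   5.9  56.1] hd 94.46 tilt [-0.0003 -0.0001] gap 44.9 grip 62.1 F [ 0.31 -0.73 -2.77] T [ 0.04 -0.05  0.  ] j6 -0.23
shift cm [-0.01  0.06  0.11]
turn 0.0
```

```bash
python3 -m inch '[0,0.06,0,0, 0,0,0.05,0, 0,0,0.05,0, 0,0,0.05,0, 0,0,0,0]';python3 go.py 480.5 6.5 55 94.45; python3 -m inch '[0,0,0.05,0, 0,0,0.05,0, 0,0,0.05,0, 0,0,0,0, 0,0,0,0]';python3 go.py 480.5 6.5 55 94.45
```

```text
clock: 30.82
tcp_pos: [0.4805, 0.0065, 0.0547]
orientation: [-0.0, -0.039, 0.999, -0.0]
wrist_force: [0.7, -0.1, -2.2]
finger_gap: 0.0452
grip_force: 62.1
t 30.82 tcp [480.5   6.5  54.7] hd 94.46 tilt [-0.0001 -0.0001] gap 45.24 grip 62.1 F [ 0.72 -0.06 -2.2 ] T [-0.03  0.02  0.05] j6 -0.23
shift cm [-0.    0.   -0.03]
turn 0.0
clock: 31.23
tcp_pos: [0.4805, 0.0065, 0.0532]
orientation: [-0.0, -0.039, 0.999, -0.0]
wrist_force: [-0.8, -0.3, -2.8]
finger_gap: 0.045
grip_force: 62.1
t 31.23 tcp [480.5   6.5  53.2] hd 94.45 tilt [-0.0001 -0.0001] gap 44.95 grip 62.1 F [-0.81 -0.28 -2.76] T [-0.04  0.01  0.01] j6 -0.23
shift cm [ 0.    0.   -0.18]
turn 0.0
```

No contact 4 mm below the riding height, so the pins are entering the holes. I'll continue down, watching the force.

```bash
python3 -m inch '[0,0,0.06,0, 0,0,0.06,0, 0,0,0.06,0, 0,0,0.06,0, 0,0,0.06,0]';python3 go.py 480.5 6.5 44 94.45
```

```text
clock: 31.65
tcp_pos: [0.4806, 0.0065, 0.0502]
orientation: [0.0, -0.039, 0.999, -0.0]
wrist_force: [0.1, 0.0, -2.5]
finger_gap: 0.0453
grip_force: 62.1
t 31.65 tcp [480.6   6.5  50.2] hd 94.46 tilt [ 0.0001 -0.0001] gap 45.28 grip 62.1 F [ 0.14  0.01 -2.48] T [0.06 0.   0.03] j6 -0.23
shift cm [0.01 0.   0.62]
turn 0.0
```

```bash
python3 -m inch '[0,0,0.05,0, 0,0,0.05,0, 0,0,0.05,0, 0,0,0,0, 0,0,0,0]';python3 go.py 480.5 6.5 44 94.45
```

```text
clock: 32.07
tcp_pos: [0.4805, 0.0064, 0.0489]
orientation: [0.0, -0.039, 0.999, -0.0]
wrist_force: [-0.3, 1.0, 0.3]
finger_gap: 0.0445
grip_force: 62.4
t 32.07 tcp [480.5   6.4  48.9] hd 94.46 tilt [ 0.0001 -0.0001] gap 44.53 grip 62.4 F [-0.33  0.97  0.27] T [ 0.04  0.2  -0.  ] j6 -0.23
shift cm [0.   0.01 0.49]
turn 0.0
```

```bash
python3 -m inch '[0,0,0.08,0, 0,0,0.08,0, 0,0,0.08,0, 0,0,0.08,0, 0,0,0.08,0]';python3 go.py 480.5 6.5 44 94.45;python3 -m inch '[0,0,0.05,0, 0,0,0.05,0, 0,0,0.05,0, 0,0,0,0, 0,0,0,0]';python3 go.py 480.5 6.5 44 94.45
```

```text
clock: 32.48
tcp_pos: [0.4806, 0.0064, 0.045]
orientation: [0.0, -0.039, 0.999, -0.0]
wrist_force: [-3.1, 0.2, 5.4]
finger_gap: 0.0449
grip_force: 63.0
t 32.48 tcp [480.6   6.4  45. ] hd 94.46 tilt [ 0.0003 -0.0001] gap 44.86 grip 63.0 F [-3.12  0.23  5.41] T [0.11 0.59 0.01] j6 -0.23
shift cm [0.01 0.01 0.1 ]
turn 0.0
clock: 32.9
tcp_pos: [0.4806, 0.0064, 0.044]
orientation: [0.0, -0.039, 0.999, -0.0]
wrist_force: [-3.6, 0.5, 10.0]
finger_gap: 0.0446
grip_force: 63.6
t 32.9 tcp [480.6   6.4  44. ] hd 94.46 tilt [ 0.0004 -0.0003] gap 44.59 grip 63.6 F [-3.61  0.49 10.  ] T [0.13 0.82 0.03] j6 -0.23
shift cm [ 0.01  0.01 -0.  ]
turn 0.0
```

```bash
python3 -m inch '[0.04,0,0,0, 0,0,0.05,0, 0,0,0.05,0, 0,0,0,0, 0,0,0,0]';python3 go.py;python3 -m inch '[0,0,0.05,0, 0,0,0.05,0, 0,0,0,0, 0,0,0,0, 0,0,0,0]';python3 go.py
```

```text
clock: 33.32
tcp_pos: [0.4806, 0.0065, 0.0439]
orientation: [0.001, -0.039, 0.999, -0.0]
wrist_force: [-7.0, 1.2, 17.9]
finger_gap: 0.0448
grip_force: 64.6
t 33.32 tcp [480.6   6.5  43.9] hd 94.47 tilt [ 0.0016 -0.0002] gap 44.82 grip 64.6 F [-7.03  1.18 17.91] T [0.23 1.28 0.05] j6 -0.23
clock: 33.73
tcp_pos: [0.4806, 0.0065, 0.0439]
orientation: [0.001, -0.039, 0.999, -0.0]
wrist_force: [-9.5, 1.5, 27.3]
finger_gap: 0.0451
grip_force: 65.8
t 33.73 tcp [480.6   6.5  43.9] hd 94.47 tilt [ 0.002  -0.0004] gap 45.05 grip 65.8 F [-9.48  1.51 27.27] T [0.34 1.99 0.01] j6 -0.23
```

The z reading holds at 43.9 mm while the force climbs to 27 N. That puts the underside at 29.9 mm, on the parting face, so the mould is shut. I'll settle briefly, then hand in.

```bash
python3 -m inch '[0,0,0,0, 0,0,0,0, 0,0,0,0, 0,0,0,0, 0,0,0,0]' >/dev/null; python3 go.py; python3 -c "
from workcell import env
print(env.hand_in())"
```

```text
t 34.15 tcp [480.6   6.5  43.9] hd 94.47 tilt [ 0.002  -0.0004] gap 44.97 grip 65.8 F [-8.67  0.77 27.58] T [ 0.28  1.95 -0.01] j6 -0.23
the job is handed in; nothing more can be done
None
```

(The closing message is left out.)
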